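# Set the round reagent bottles in their stands

### The arm

A 6-joint arm with a two-finger parallel gripper is mounted at the origin on a cart in front of the work surface, level with it; the furniture and walls round the work are solid. World frame = base frame: x ahead of the robot, y to its left, z up, the work surface at z = 0. Lengths are in m, angles in degrees, forces in N, time in s.
With the tool pointing down it reaches from about 0.25 to 0.775 m from the base axis. Payload 8.9 kg.
Tool frame: the origin (TCP) lies midway between the tips of the shut fingers; the grasp point (between the pads) lies 19 mm behind it; z points along the fingers, y is the line along which they close (so a half turn about z gives the same grasp; the last joint's range is limited). The gripper opens to 85 mm and grips with 20 to 120 N. Pads are 22 mm wide; open, the fingers measure 114 mm over their backs; the gripper's body (76 mm by 85 mm) begins 54 mm behind the grasp point. The pads swing forward as they close: fully open they stand 13 mm farther back than shut.
Start: joints at [69.196, 16.656, -8.789, 64.555, 0, 82.019], TCP at [0.117, 0.512, 0.231] pointing down, gripper open.
Joint ranges: [-144.48, 144.48], [-52.06, 99.96], [-74.48, 78.29], [-112.23, 115.85], [-86.99, 84.42], [-180, 180]. Speed limits (degrees/s): [127.2, 127.2, 159.86, 180, 180, 180].

### API

Orientations are given as a 3x3 rotation matrix whose columns are the frame's x, y, z axes.
In Python, from plant import arm gives the robot as it stands.
- The arm moves only by the shell command python3 -m jog 'ROWS' [FORCE]. ROWS is a JSON object whose one key "commands" holds a list of rows, each an object of numbers: "dx", "dy", "dz": the shift along the tool's x, y, z in units of 40 mm (1.0 is 40 mm); "ax", "ay", "az": the turn, a rotation vector about the tool's x, y, z in units of 6 degrees (1.0 is 6 degrees); "jaw": the closure, from -1 (fully open) to 1 (shut). In form: {"commands": [{"dx": .., "dy": .., "dz": .., "ax": .., "ay": .., "az": .., "jaw": ..}, ...]}. A call has 1 to 20 rows; each row is the pose to reach, as a shift and turn from the pose commanded when the call began, along the tool's axes at that moment; what a row does not reach only later rows make up. A row lasts 1/12 s, in which the tool goes at most 41.7 mm and 7.16 degrees, less where a joint would pass 70% of its speed; a pose out of reach is approached as far as the arm can. A call with a gripper value outside its range is refused whole. The fingers move at their own pace and stop on an object; FORCE is the grip in N (left out, the last holds). Time passes only in rows, so rows that repeat a pose let the fingers close. It gives the time, the measured TCP pose, the force, the opening and the grip force at its end, in the units of the state.
- arm.observe(): the state, without advancing time (a new reading comes with each control period).
- arm.read_camera(name): name is "scene" or "top"; returns a dict with "frame" (480x640x3 uint8, blue, green, red), "z_map" (480x640 float32, m along the optical axis (not along the pixel's ray), 0 where there is no reading), "vfov" (degrees; the focal length in pixels is half the picture's height over the tangent of half this angle, whatever the lens; pixels are square), "cx", "cy" (the principal point, pixels), "xyz" and "orientation" of the camera in the world. Camera axes: x right, y up, looking along -z (the intrinsics and any distortion apply to the point x, -y, -z); pixel columns grow to the right and rows downward; lengths in m; the calibration is good to about 2 mm. A picture is of the moment at which its call begins.
- arm.job_done(): hands the job in; it is judged then, once.
The state is a dict: "time": time; "joint_pos": joint angles; "dq": joint speeds; "tau": joint torques, N m; "position": TCP position; "orientation": TCP orientation; "contact_force": force on the tool from outside, world axes, zero at the start; "torque": the same for the moment, N m; "width": finger opening in m; "grip_force": force on a finger pad.
Only numpy, scipy, OpenCV 4.12 (cv2) and the standard library are available. Lean on these libraries where they do the work, as an engineer would, in place of code of your own. Each camera call takes 0.05 s, during which the arm holds its last target. There are 200 camera calls.

### The job

Set the four round reagent bottles upright in the four round stands, each down on the floor of the stand of its size: the slim vial in the smallest, the two middle bottles one in each of the two middle stands (either way round), the wide jar in the largest. They are glass, so set each one down gently instead of dropping it, and leave the two square bottles standing where they are.

Things in the scene. Friction and masses are not known exactly. Their poses are not given: they have to be found in the camera images.
- vial: Round amber-glass screw-cap vial, the slimmest, 24 mm in diameter, 72 mm tall: the glass is straight-sided from the foot to 52 mm up, above it a white cap of 22 mm diameter; 20 to 45 g; loose, standing upright. Origin: centre of its underside, z up.
- bottle_a: Round amber-glass screw-cap bottle with a narrow neck, 44 mm in diameter, 80 mm tall: the glass is straight-sided from the foot to 56 mm up, above it a white cap of 28 mm diameter; 70 to 140 g; loose, standing upright. Origin: centre of its underside, z up. There are two alike.
- bottle_b: Round amber-glass screw-cap bottle with a narrow neck, 44 mm in diameter, 80 mm tall: the glass is straight-sided from the foot to 56 mm up, above it a white cap of 28 mm diameter; 70 to 140 g; loose, standing upright. Origin: centre of its underside, z up. There are two alike.
- jar: Round amber-glass screw-cap jar, the widest and squat, 64 mm in diameter, 68 mm tall: the glass is straight-sided from the foot to 50 mm up, above it a white cap of 58 mm diameter; 125 to 255 g; loose, standing upright. Origin: centre of its underside, z up.
- stand_small: Low round aluminium stand fixed to the worktop: a ring 52 mm across outside and 14 mm high, with a round well 40 mm across, open at the top, whose floor is 5 mm above the worktop (well 9 mm deep, wall 6 mm). It is the stand for the 24 mm vial. Origin: centre of its underside, on the worktop.
- stand_mid_a: Low round aluminium stand fixed to the worktop: a ring 72 mm across outside and 14 mm high, with a round well 60 mm across, open at the top, whose floor is 5 mm above the worktop (well 9 mm deep, wall 6 mm). It is the stand for one of the two 44 mm bottles (either one). Origin: centre of its underside, on the worktop. There are two alike.
- stand_mid_b: Low round aluminium stand fixed to the worktop: a ring 72 mm across outside and 14 mm high, with a round well 60 mm across, open at the top, whose floor is 5 mm above the worktop (well 9 mm deep, wall 6 mm). It is the stand for one of the two 44 mm bottles (either one). Origin: centre of its underside, on the worktop. There are two alike.
- stand_large: Low round aluminium stand fixed to the worktop: a ring 92 mm across outside and 14 mm high, with a round well 80 mm across, open at the top, whose floor is 5 mm above the worktop (well 9 mm deep, wall 6 mm). It is the stand for the 64 mm jar. Origin: centre of its underside, on the worktop.
- square_a: Square amber-glass bottle, 46 x 46 mm, square up to 56 mm, with a white cap of 28 mm diameter on top, 78 mm tall; loose, standing upright; it is not to be moved. Origin: centre of its underside, z up, x and y along its sides.
- square_b: Square amber-glass bottle, 46 x 46 mm, square up to 56 mm, with a white cap of 28 mm diameter on top, 78 mm tall; loose, standing upright; it is not to be moved. Origin: centre of its underside, z up, x and y along its sides.

How it is judged:
By the outcome, as a careful person would: the job done as asked, in the order asked, and still so for the second after the job is handed in, with the robot touching nothing.
It also fails if it takes over 128 s, if anything falls off the work surface, if the arm or the gripper's body presses on something with over 40 N, if the wrist force passes 120 N, or if a joint passes its speed limit or range.

## Working session

There is one attempt and no reset: what is moved stays moved. The work goes in short steps, Python scripts to look and compute and a shell command to move; the robot and the scene stay as the last step left them, time stands still between calls to the robot, and variables do not carry over. Pictures are saved under pics/ and viewed, at most 14 in all, crops included, and the job is handed in when it is done.

```bash
ls; mkdir -p pics; python3 - <<'E'
from plant import arm
import cv2,numpy as np,pickle
o=arm.observe();print(o)
d={}
for n in("scene","top"):
    c=arm.read_camera(n);d[n]=c;cv2.imwrite(f"pics/{n}0.png",c["frame"])
    print(n,{k:v for k,v in c.items() if k not in("frame","z_map")})
pickle.dump(d,open("d0.pkl","wb"))
E
```

```text
pics
{'time': 0.0, 'joint_pos': array([ 6.91947404e+01,  1.66899006e+01, -8.83091513e+00,  6.45557004e+01,
       -1.76757553e-04,  8.20187936e+01]), 'dq': array([ 0.01263265,  0.05605975,  0.00288013,  0.11643311,  0.02114968,
       -0.06845649]), 'tau': array([ 2.03629759e-03, -5.37140858e+01,  3.31370223e+01,  1.59793405e-02,
       -1.07463434e-04,  1.57323797e-05]), 'position': array([0.11636449, 0.51148484, 0.2307245 ]), 'orientation': array([[-9.75056218e-01,  2.21957539e-01, -4.71461047e-04],
       [ 2.21957965e-01,  9.75055435e-01, -1.24947227e-03],
       [ 1.82370866e-04, -1.32295024e-03, -9.99999108e-01]]), 'contact_force': array([ 0.14418596, -0.40352219,  0.32645373]), 'torque': array([ 0.03867733, -0.04332401,  0.00232767]), 'grip_force': 0.0, 'width': 0.08556473614385346}
scene {'vfov': 57.962853472671014, 'cx': 320.82251922376105, 'cy': 239.0489280026327, 'xyz': array([ 0.09913013, -0.90673095,  0.57966929]), 'orientation': array([[ 9.02671788e-01,  2.05837036e-01, -3.77908398e-01],
       [-4.30329124e-01,  4.33194829e-01, -7.91933763e-01],
       [ 6.98665219e-04,  8.77481256e-01,  4.79610422e-01]])}
top {'vfov': 48.9505187376234, 'cx': 319.6480727981494, 'cy': 229.68827217610067, 'xyz': array([ 0.34041764, -0.00685959,  1.2281473 ]), 'orientation': array([[-0.02936384,  0.98924097, -0.14331807],
       [-0.99954432, -0.03006292, -0.00271428],
       [-0.00699363,  0.14317306,  0.98967296]])}
```

View pics/top0.png

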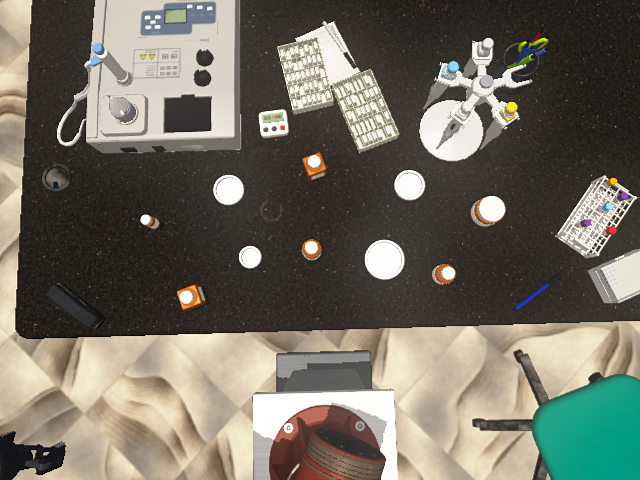

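View pics/scene0.png

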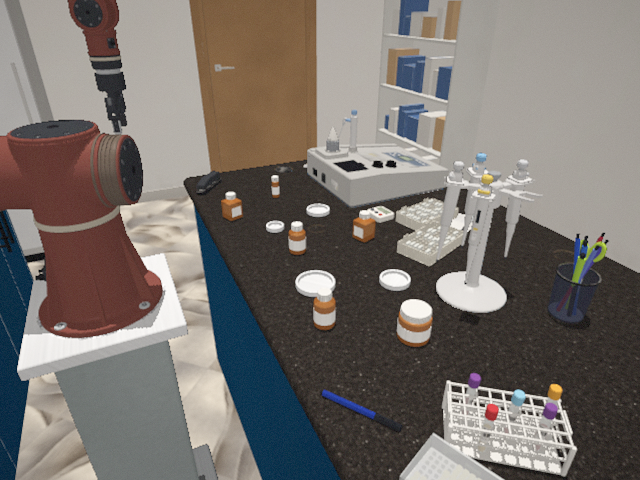

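The top view shows the vial at (150,222), round bottles at (311,249) and (445,274), and the jar at (488,211). The square bottles are at (315,165) and (190,297). The stands are mid (229,190) and (409,185), small (250,257) and large (385,260). The scene view shows the same items: vial (275,186), bottles (297,238) and (324,308), jar (414,322), stands (318,210), (275,227), (315,283) and (395,280).

```bash
cat > h.py <<'E'
import cv2,numpy as np
def ray(c,u,v):
    f=240/np.tan(np.radians(c["vfov"]/2))
    d=c["orientation"]@np.array([(u-c["cx"])/f,-(v-c["cy"])/f,-1.]);return c["xyz"],d
def plane(c,u,v,z):
    o,d=ray(c,u,v);return o+d*(z-o[2])/d[2]
def proj(c,p):
    f=240/np.tan(np.radians(c["vfov"]/2));q=c["orientation"].T@(np.asarray(p)-c["xyz"])
    return np.array([c["cx"]-f*q[0]/q[2],c["cy"]+f*q[1]/q[2]])
def tri(c1,p1,c2,p2):
    o1,d1=ray(c1,*p1);o2,d2=ray(c2,*p2)
    s=np.linalg.lstsq(np.c_[d1,-d2],o2-o1,rcond=None)[0]
    a=o1+d1*s[0];b=o2+d2*s[1];return (a+b)/2,np.linalg.norm(a-b)
def blob(c,seed,thr=150,r=40):
    im=c["frame"].astype(int);m=((im.min(2)>thr)&(im.max(2)-im.min(2)<50)).astype(np.uint8)
    n,l,s,ce=cv2.connectedComponentsWithStats(m)
    k=min((k for k in range(1,n) if s[k,4]>25),key=lambda k:np.hypot(*(ce[k]-seed)))
    cn=max(cv2.findContours((l==k).astype(np.uint8),cv2.RETR_EXTERNAL,cv2.CHAIN_APPROX_NONE)[0],key=len)
    return cn,s[k]
E
python3 - <<'E'
import pickle;from h import *
d=pickle.load(open("d0.pkl","rb"));T,S=d["top"],d["scene"]
it=dict(small=((250,257),(275,227)),midL=((229,190),(318,210)),midR=((409,185),(395,280)),large=((385,260),(315,283)),
vial=((148,220),(275,179)),botL=((311,247),(297,228)),botR=((447,271),(324,295)),jar=((490,208),(415,313)),sqF=((315,161),(364,219)),sqN=((188,295),(231,197)))
for n,(a,b) in it.items():
    c1,s1=blob(T,a);c2,s2=blob(S,b)
    e1=cv2.fitEllipse(cv2.convexHull(c1)) ;e2=cv2.fitEllipse(cv2.convexHull(c2))
    P,g=tri(T,e1[0],S,e2[0])
    H=dict(small=.014,midL=.014,midR=.014,large=.014,vial=.072,jar=.068,sqF=.078,sqN=.078).get(n,.08)
    u,v=np.round(e1[0]).astype(int);z=float(np.median(T["z_map"][v-2:v+3,u-2:u+3]));o,dd=ray(T,*e1[0])
    print(n,"tri",P.round(3),"gap",round(g,4),"plane",plane(T,*e1[0],H)[:2].round(4),"depth",(o+dd*z).round(3),"ax",np.round(np.array(e1[1])*1.2/527*1e3),s1[2:],s2[2:])
E
```

```text
small tri [0.459 0.16  0.012] gap 0.0016 plane [0.4584 0.1604] depth [0.459 0.161 0.006] ax [50. 50.] [ 22  22 388] [ 18  11 169]
midL tri [0.62  0.209 0.012] gap 0.0017 plane [0.6186 0.2093] depth [0.62  0.211 0.006] ax [68. 69.] [ 31  30 714] [ 24  14 250]
midR tri [ 0.618 -0.218  0.011] gap 0.0015 plane [ 0.6169 -0.2172] depth [ 0.619 -0.219  0.006] ax [68. 69.] [ 31  30 729] [ 32  22 541]
large tri [ 0.446 -0.152  0.004] gap 0.004 plane [ 0.4431 -0.1502] depth [ 0.444 -0.151  0.006] ax [90. 91.] [  39   40 1244] [ 40  32 939]
vial tri [0.544 0.385 0.068] gap 0.0006 plane [0.5435 0.3841] depth [0.543 0.384 0.073] ax [21. 23.] [10 10 79] [ 7  7 37]
botL tri [0.47  0.017 0.076] gap 0.0013 plane [0.4685 0.0168] depth [0.468 0.017 0.081] ax [28. 29.] [ 13  13 132] [ 12  10 100]
botR tri [ 0.398 -0.273  0.096] gap 0.0108 plane [ 0.404  -0.2785] depth [ 0.404 -0.278  0.082] ax [29. 30.] [ 14  13 138] [ 40  32 939]
jar tri [ 0.546 -0.39   0.064] gap 0.0002 plane [ 0.5452 -0.3882] depth [ 0.545 -0.388  0.069] ax [58. 60.] [ 27  26 531] [ 32  25 633]
sqF tri [ 0.68  -0.002  0.072] gap 0.0331 plane [0.6631 0.0055] depth [0.663 0.005 0.079] ax [27. 28.] [ 12  13 122] [ 35  16 342]
sqN tri [0.37  0.291 0.075] gap 0.0013 plane [0.3693 0.2902] depth [0.369 0.29  0.079] ax [28. 29.] [ 13  14 133] [ 9  8 63]
```

All measurements agree with the given sizes: tops at 0.07–0.08 m and rims at about 0.012 m. I'll turn the tool to line up with the world axes and go above the vial.

```bash
python3 -m jog '{"commands":[{"dx":-11.1,"dy":-0.75,"dz":1,"az":-2.137,"jaw":-1},{"dx":-11.1,"dy":-0.75,"dz":1,"az":-2.137,"jaw":-1},{"dx":-11.1,"dy":-0.75,"dz":1,"az":-2.137,"jaw":-1},{"dx":-11.1,"dy":-0.75,"dz":1,"az":-2.137,"jaw":-1},{"dx":-11.1,"dy":-0.75,"dz":1,"az":-2.137,"jaw":-1},{"dx":-11.1,"dy":-0.75,"dz":1,"az":-2.137,"jaw":-1},{"dx":-11.1,"dy":-0.75,"dz":1,"az":-2.137,"jaw":-1},{"dx":-11.1,"dy":-0.75,"dz":1,"az":-2.137,"jaw":-1},{"dx":-11.1,"dy":-0.75,"dz":1,"az":-2.137,"jaw":-1},{"dx":-11.1,"dy":-0.75,"dz":1,"az":-2.137,"jaw":-1},{"dx":-11.1,"dy":-0.75,"dz":1,"az":-2.137,"jaw":-1},{"dx":-11.1,"dy":-0.75,"dz":1,"az":-2.137,"jaw":-1},{"dx":-11.1,"dy":-0.75,"dz":1,"az":-2.137,"jaw":-1},{"dx":-11.1,"dy":-0.75,"dz":1,"az":-2.137,"jaw":-1},{"dx":-11.1,"dy":-0.75,"dz":1,"az":-2.137,"jaw":-1},{"dx":-11.1,"dy":-0.75,"dz":1,"az":-2.137,"jaw":-1}]}' 30
```

```text
$.commands[0]: bad value
```

```bash
python3 -m jog '{"commands":[{"dx":-1,"dy":-0.07,"dz":0.1,"ax":0,"ay":0,"az":-0.2,"jaw":-1}]}' 30; python3 -m jog --help | head -20
```

```text
time: 0.18
position: [0.1509, 0.5016, 0.2275]
orientation: [[-0.981, 0.196, -0.002], [0.196, 0.981, 0.001], [0.002, 0.001, -1.0]]
contact_force: [0.7, 0.6, 0.0]
width: 0.0857
grip_force: 0.0invalid input: not JSON, or not a number
```

```bash
python3 -m jog '{"commands":[{"dx":-10.09,"dy":-0.9,"dz":0.9,"ax":0,"ay":0,"az":-1.937,"jaw":-1},{"dx":-10.09,"dy":-0.9,"dz":0.9,"ax":0,"ay":0,"az":-1.937,"jaw":-1},{"dx":-10.09,"dy":-0.9,"dz":0.9,"ax":0,"ay":0,"az":-1.937,"jaw":-1},{"dx":-10.09,"dy":-0.9,"dz":0.9,"ax":0,"ay":0,"az":-1.937,"jaw":-1},{"dx":-10.09,"dy":-0.9,"dz":0.9,"ax":0,"ay":0,"az":-1.937,"jaw":-1},{"dx":-10.09,"dy":-0.9,"dz":0.9,"ax":0,"ay":0,"az":-1.937,"jaw":-1},{"dx":-10.09,"dy":-0.9,"dz":0.9,"ax":0,"ay":0,"az":-1.937,"jaw":-1},{"dx":-10.09,"dy":-0.9,"dz":0.9,"ax":0,"ay":0,"az":-1.937,"jaw":-1},{"dx":-10.09,"dy":-0.9,"dz":0.9,"ax":0,"ay":0,"az":-1.937,"jaw":-1},{"dx":-10.09,"dy":-0.9,"dz":0.9,"ax":0,"ay":0,"az":-1.937,"jaw":-1},{"dx":-10.09,"dy":-0.9,"dz":0.9,"ax":0,"ay":0,"az":-1.937,"jaw":-1},{"dx":-10.09,"dy":-0.9,"dz":0.9,"ax":0,"ay":0,"az":-1.937,"jaw":-1},{"dx":-10.09,"dy":-0.9,"dz":0.9,"ax":0,"ay":0,"az":-1.937,"jaw":-1},{"dx":-10.09,"dy":-0.9,"dz":0.9,"ax":0,"ay":0,"az":-1.937,"jaw":-1}]}'; python3 -c "
from plant import arm;o=arm.observe();print(o['position'],o['orientation'],o['joint_pos'])"
```

```text
time: 1.35
position: [0.5419, 0.3842, 0.1913]
orientation: [[-1.0, -0.001, -0.001], [-0.001, 1.0, -0.0], [0.001, -0.0, -1.0]]
contact_force: [0.9, 0.3, 0.2]
width: 0.0853
grip_force: 0.0
[0.54189228 0.38415004 0.19131167] [[-9.99999360e-01 -9.18657136e-04 -6.60517186e-04]
 [-9.18598376e-04  9.99999574e-01 -8.92584293e-05]
 [ 6.60598902e-04 -8.86516221e-05 -9.99999778e-01]] [2.90253458e+01 3.34016650e+01 1.14252934e+01 6.80592015e+01
 1.38903638e-02 2.89727080e+01]
```

```bash
python3 -m jog '{"commands":[{"dx":-0.04,"dy":0,"dz":1,"ax":0,"ay":0,"az":0,"jaw":-1},{"dx":-0.04,"dy":0,"dz":1.8,"ax":0,"ay":0,"az":0,"jaw":-1},{"dx":-0.04,"dy":0,"dz":2.6,"ax":0,"ay":0,"az":0,"jaw":-1},{"dx":-0.04,"dy":0,"dz":3.3,"ax":0,"ay":0,"az":0,"jaw":-1},{"dx":-0.04,"dy":0,"dz":3.9,"ax":0,"ay":0,"az":0,"jaw":-1},{"dx":-0.04,"dy":0,"dz":4.2,"ax":0,"ay":0,"az":0,"jaw":-1},{"dx":-0.04,"dy":0,"dz":4.36,"ax":0,"ay":0,"az":0,"jaw":-1},{"dx":-0.04,"dy":0,"dz":4.36,"ax":0,"ay":0,"az":0,"jaw":-1},{"dx":-0.04,"dy":0,"dz":4.36,"ax":0,"ay":0,"az":0,"jaw":-1}]}' 25; python3 - <<'E'
from plant import arm;import cv2
for n in("scene","top"):
    c=arm.read_camera(n);cv2.imwrite(f"pics/{n}1.png",c["frame"])
a=cv2.imread("pics/scene1.png")[90:250,180:380];b=cv2.imread("pics/top1.png")[150:310,60:260]
cv2.imwrite("pics/c1.png",cv2.resize(cv2.hconcat([a,b]),(800,320),interpolation=cv2.INTER_CUBIC))
E
```

```text
time: 2.1
position: [0.545, 0.3844, 0.0182]
orientation: [[-1.0, -0.001, 0.001], [-0.001, 1.0, 0.001], [-0.001, 0.001, -1.0]]
contact_force: [0.2, -0.2, -0.2]
width: 0.0855
grip_force: 0.0
```

View pics/c1.png

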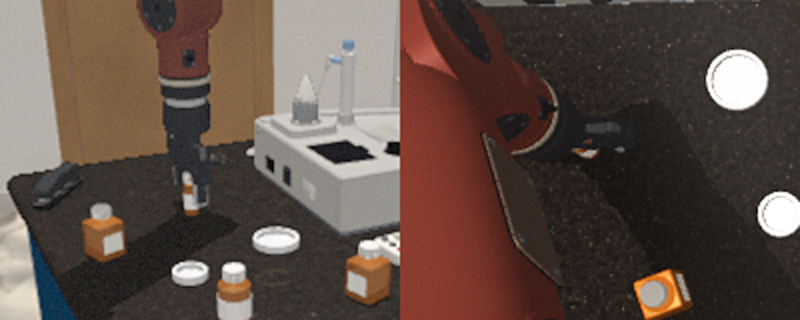

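The gripper straddles the vial, which is at about (192,200) in the left crop, so I'll close and then lift.

```bash
python3 -m jog '{"commands":[{"dx":0,"dy":0,"dz":0,"ax":0,"ay":0,"az":0,"jaw":1},{"dx":0,"dy":0,"dz":0,"ax":0,"ay":0,"az":0,"jaw":1},{"dx":0,"dy":0,"dz":0,"ax":0,"ay":0,"az":0,"jaw":1},{"dx":0,"dy":0,"dz":0,"ax":0,"ay":0,"az":0,"jaw":1},{"dx":0,"dy":0,"dz":0,"ax":0,"ay":0,"az":0,"jaw":1},{"dx":0,"dy":0,"dz":0,"ax":0,"ay":0,"az":0,"jaw":1},{"dx":0,"dy":0,"dz":0,"ax":0,"ay":0,"az":0,"jaw":1},{"dx":0,"dy":0,"dz":0,"ax":0,"ay":0,"az":0,"jaw":1},{"dx":0,"dy":0,"dz":0,"ax":0,"ay":0,"az":0,"jaw":1},{"dx":0,"dy":0,"dz":0,"ax":0,"ay":0,"az":0,"jaw":1},{"dx":0,"dy":0,"dz":0,"ax":0,"ay":0,"az":0,"jaw":1},{"dx":0,"dy":0,"dz":0,"ax":0,"ay":0,"az":0,"jaw":1}]}' 25
python3 -m jog '{"commands":[{"dx":0,"dy":0,"dz":-0.4,"ax":0,"ay":0,"az":0,"jaw":1},{"dx":0,"dy":0,"dz":-1,"ax":0,"ay":0,"az":0,"jaw":1},{"dx":0,"dy":0,"dz":-1.7,"ax":0,"ay":0,"az":0,"jaw":1},{"dx":0,"dy":0,"dz":-2.4,"ax":0,"ay":0,"az":0,"jaw":1},{"dx":0,"dy":0,"dz":-3,"ax":0,"ay":0,"az":0,"jaw":1},{"dx":0,"dy":0,"dz":-3,"ax":0,"ay":0,"az":0,"jaw":1},{"dx":0,"dy":0,"dz":-3,"ax":0,"ay":0,"az":0,"jaw":1}]}'
```

```text
time: 3.2
position: [0.5447, 0.3838, 0.0171]
orientation: [[-1.0, -0.0, 0.0], [-0.0, 1.0, 0.0], [-0.0, 0.0, -1.0]]
contact_force: [-0.4, -1.7, 4.4]
width: 0.0233
grip_force: 25.1
time: 3.78
position: [0.5454, 0.3842, 0.1381]
orientation: [[-1.0, -0.0, 0.002], [-0.0, 1.0, 0.001], [-0.002, 0.001, -1.0]]
contact_force: [-0.5, -0.5, -0.1]
width: 0.0232
grip_force: 24.9
```

```bash
python3 -m jog '{"commands":[{"dx":0.2,"dy":-0.5,"dz":0,"ax":0,"ay":0,"az":0,"jaw":1},{"dx":0.5,"dy":-1.4,"dz":0,"ax":0,"ay":0,"az":0,"jaw":1},{"dx":0.9,"dy":-2.3,"dz":0,"ax":0,"ay":0,"az":0,"jaw":1},{"dx":1.2,"dy":-3.2,"dz":0,"ax":0,"ay":0,"az":0,"jaw":1},{"dx":1.6,"dy":-4.1,"dz":0,"ax":0,"ay":0,"az":0,"jaw":1},{"dx":1.9,"dy":-5,"dz":0,"ax":0,"ay":0,"az":0,"jaw":1},{"dx":2.05,"dy":-5.4,"dz":0,"ax":0,"ay":0,"az":0,"jaw":1},{"dx":2.13,"dy":-5.59,"dz":0,"ax":0,"ay":0,"az":0,"jaw":1},{"dx":2.13,"dy":-5.59,"dz":0.3,"ax":0,"ay":0,"az":0,"jaw":1},{"dx":2.13,"dy":-5.59,"dz":0.9,"ax":0,"ay":0,"az":0,"jaw":1},{"dx":2.13,"dy":-5.59,"dz":1.5,"ax":0,"ay":0,"az":0,"jaw":1},{"dx":2.13,"dy":-5.59,"dz":2.1,"ax":0,"ay":0,"az":0,"jaw":1},{"dx":2.13,"dy":-5.59,"dz":2.4,"ax":0,"ay":0,"az":0,"jaw":1},{"dx":2.13,"dy":-5.59,"dz":2.6,"ax":0,"ay":0,"az":0,"jaw":1},{"dx":2.13,"dy":-5.59,"dz":2.6,"ax":0,"ay":0,"az":0,"jaw":1},{"dx":2.13,"dy":-5.59,"dz":2.6,"ax":0,"ay":0,"az":0,"jaw":1}]}'; python3 - <<'E'
from plant import arm;import cv2
for n in("scene","top"):
    c=arm.read_camera(n);cv2.imwrite(f"pics/{n}2.png",c["frame"])
a=cv2.imread("pics/scene2.png")[110:270,180:380];b=cv2.imread("pics/top2.png")[190:350,160:360]
cv2.imwrite("pics/c2.png",cv2.resize(cv2.hconcat([a,b]),(800,320),interpolation=cv2.INTER_CUBIC))
E
```

```text
time: 5.12
position: [0.4592, 0.1604, 0.0326]
orientation: [[-1.0, -0.0, -0.001], [-0.0, 1.0, -0.0], [0.001, -0.0, -1.0]]
contact_force: [0.4, 0.8, -0.3]
width: 0.0235
grip_force: 24.9
```

View pics/c2.png

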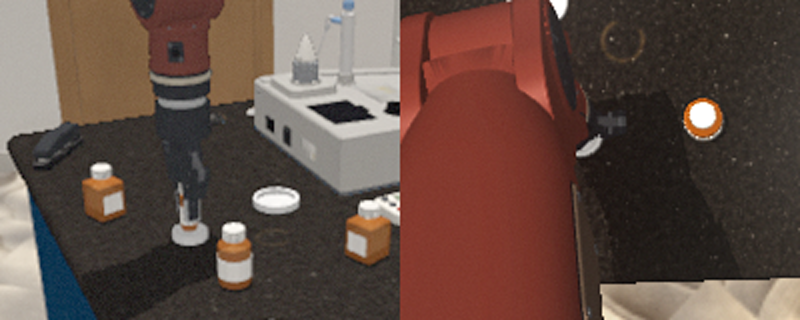

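The vial hangs over the small stand, centred at about (188,232) in the left crop. Next I lower it slowly.

```bash
python3 -m jog '{"commands":[{"dx":0,"dy":0,"dz":0.06,"ax":0,"ay":0,"az":0,"jaw":1},{"dx":0,"dy":0,"dz":0.12,"ax":0,"ay":0,"az":0,"jaw":1},{"dx":0,"dy":0,"dz":0.17,"ax":0,"ay":0,"az":0,"jaw":1},{"dx":0,"dy":0,"dz":0.2,"ax":0,"ay":0,"az":0,"jaw":1},{"dx":0,"dy":0,"dz":0.22,"ax":0,"ay":0,"az":0,"jaw":1},{"dx":0,"dy":0,"dz":0.23,"ax":0,"ay":0,"az":0,"jaw":1},{"dx":0,"dy":0,"dz":0.23,"ax":0,"ay":0,"az":0,"jaw":1},{"dx":0,"dy":0,"dz":0.23,"ax":0,"ay":0,"az":0,"jaw":1}]}'
python3 -m jog '{"commands":[{"dx":0,"dy":0,"dz":0.01,"ax":0,"ay":0,"az":0,"jaw":1},{"dx":0,"dy":0,"dz":0.02,"ax":0,"ay":0,"az":0,"jaw":1},{"dx":0,"dy":0,"dz":0.03,"ax":0,"ay":0,"az":0,"jaw":1},{"dx":0,"dy":0,"dz":0.03,"ax":0,"ay":0,"az":0,"jaw":1},{"dx":0,"dy":0,"dz":0.03,"ax":0,"ay":0,"az":0,"jaw":1}]}'
```

```text
time: 5.88
position: [0.4593, 0.1601, 0.0237]
orientation: [[-1.0, 0.0, -0.0], [0.0, 1.0, -0.0], [0.0, -0.0, -1.0]]
contact_force: [-0.1, -0.2, -1.2]
width: 0.0231
grip_force: 24.9
time: 6.3
position: [0.4593, 0.1601, 0.0225]
orientation: [[-1.0, -0.0, -0.0], [-0.0, 1.0, -0.0], [0.0, -0.0, -1.0]]
contact_force: [-0.3, 0.6, -0.1]
width: 0.0232
grip_force: 24.9
```

```bash
python3 -m jog '{"commands":[{"dx":0,"dy":0,"dz":0.02,"ax":0,"ay":0,"az":0,"jaw":1},{"dx":0,"dy":0,"dz":0.03,"ax":0,"ay":0,"az":0,"jaw":1},{"dx":0,"dy":0,"dz":0.03,"ax":0,"ay":0,"az":0,"jaw":1},{"dx":0,"dy":0,"dz":0.03,"ax":0,"ay":0,"az":0,"jaw":1}]}'
```

```text
time: 6.63
position: [0.4595, 0.1602, 0.022]
orientation: [[-1.0, -0.0, 0.001], [-0.0, 1.0, 0.0], [-0.001, 0.0, -1.0]]
contact_force: [-2.4, -0.1, 11.2]
width: 0.0232
grip_force: 26.2
```

Contact with the floor, so I release, wait, then rise and go over the left middle bottle.

```bash
python3 -m jog '{"commands":[{"dx":0,"dy":0,"dz":0,"ax":0,"ay":0,"az":0,"jaw":0.3},{"dx":0,"dy":0,"dz":0,"ax":0,"ay":0,"az":0,"jaw":0},{"dx":0,"dy":0,"dz":0,"ax":0,"ay":0,"az":0,"jaw":-0.5},{"dx":0,"dy":0,"dz":0,"ax":0,"ay":0,"az":0,"jaw":-1},{"dx":0,"dy":0,"dz":0,"ax":0,"ay":0,"az":0,"jaw":-1},{"dx":0,"dy":0,"dz":0,"ax":0,"ay":0,"az":0,"jaw":-1},{"dx":0,"dy":0,"dz":0,"ax":0,"ay":0,"az":0,"jaw":-1},{"dx":0,"dy":0,"dz":0,"ax":0,"ay":0,"az":0,"jaw":-1},{"dx":0,"dy":0,"dz":0,"ax":0,"ay":0,"az":0,"jaw":-1},{"dx":0,"dy":0,"dz":0,"ax":0,"ay":0,"az":0,"jaw":-1},{"dx":0,"dy":0,"dz":0,"ax":0,"ay":0,"az":0,"jaw":-1}]}'
python3 -m jog '{"commands":[{"dx":0,"dy":0,"dz":-0.4,"ax":0,"ay":0,"az":0,"jaw":-1},{"dx":0,"dy":0,"dz":-1.2,"ax":0,"ay":0,"az":0,"jaw":-1},{"dx":0,"dy":0,"dz":-2.1,"ax":0,"ay":0,"az":0,"jaw":-1},{"dx":0,"dy":0,"dz":-3,"ax":0,"ay":0,"az":0,"jaw":-1},{"dx":0,"dy":0,"dz":-3.2,"ax":0,"ay":0,"az":0,"jaw":-1},{"dx":-0.1,"dy":-0.9,"dz":-3.2,"ax":0,"ay":0,"az":0,"jaw":-1},{"dx":-0.2,"dy":-1.8,"dz":-3.2,"ax":0,"ay":0,"az":0,"jaw":-1},{"dx":-0.23,"dy":-2.7,"dz":-3.2,"ax":0,"ay":0,"az":0,"jaw":-1},{"dx":-0.23,"dy":-3.3,"dz":-3.2,"ax":0,"ay":0,"az":0,"jaw":-1},{"dx":-0.23,"dy":-3.58,"dz":-3.2,"ax":0,"ay":0,"az":0,"jaw":-1},{"dx":-0.23,"dy":-3.58,"dz":-3.2,"ax":0,"ay":0,"az":0,"jaw":-1},{"dx":-0.23,"dy":-3.58,"dz":-3.2,"ax":0,"ay":0,"az":0,"jaw":-1}]}'
python3 - <<'E'
from plant import arm;import cv2
for n in("scene","top"):
    c=arm.read_camera(n);cv2.imwrite(f"pics/{n}3.png",c["frame"])
a=cv2.imread("pics/scene3.png")[110:270,180:380];b=cv2.imread("pics/top3.png")[190:350,160:360]
cv2.imwrite("pics/c3.png",cv2.resize(cv2.hconcat([a,b]),(800,320),interpolation=cv2.INTER_CUBIC))
E
```

```text
time: 7.55
position: [0.4593, 0.1601, 0.0213]
orientation: [[-1.0, 0.0, -0.0], [0.0, 1.0, -0.0], [0.0, -0.0, -1.0]]
contact_force: [-0.4, 0.3, 0.1]
width: 0.0852
grip_force: 0.0
time: 8.55
position: [0.4685, 0.017, 0.1491]
orientation: [[-1.0, 0.001, -0.0], [0.001, 1.0, 0.0], [0.0, 0.0, -1.0]]
contact_force: [0.2, 1.1, -0.1]
width: 0.0851
grip_force: 0.0
```

View pics/c3.png

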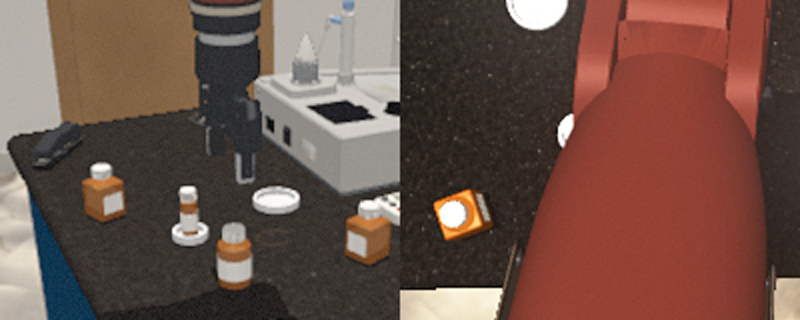

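The vial stands upright in the small stand, at (190,235) in the left crop. Next I take the left middle bottle.

```bash
python3 -m jog '{"commands":[{"dx":0,"dy":0,"dz":0.5,"ax":0,"ay":0,"az":0,"jaw":-1},{"dx":0,"dy":0,"dz":1.3,"ax":0,"ay":0,"az":0,"jaw":-1},{"dx":0,"dy":0,"dz":2.1,"ax":0,"ay":0,"az":0,"jaw":-1},{"dx":0,"dy":0,"dz":2.8,"ax":0,"ay":0,"az":0,"jaw":-1},{"dx":0,"dy":0,"dz":3.2,"ax":0,"ay":0,"az":0,"jaw":-1},{"dx":0,"dy":0,"dz":3.3,"ax":0,"ay":0,"az":0,"jaw":-1},{"dx":0,"dy":0,"dz":3.3,"ax":0,"ay":0,"az":0,"jaw":-1},{"dx":0,"dy":0,"dz":3.3,"ax":0,"ay":0,"az":0,"jaw":-1},{"dx":0,"dy":0,"dz":3.3,"ax":0,"ay":0,"az":0,"jaw":1},{"dx":0,"dy":0,"dz":3.3,"ax":0,"ay":0,"az":0,"jaw":1},{"dx":0,"dy":0,"dz":3.3,"ax":0,"ay":0,"az":0,"jaw":1},{"dx":0,"dy":0,"dz":3.3,"ax":0,"ay":0,"az":0,"jaw":1},{"dx":0,"dy":0,"dz":3.3,"ax":0,"ay":0,"az":0,"jaw":1},{"dx":0,"dy":0,"dz":3.3,"ax":0,"ay":0,"az":0,"jaw":1},{"dx":0,"dy":0,"dz":3.3,"ax":0,"ay":0,"az":0,"jaw":1},{"dx":0,"dy":0,"dz":3.3,"ax":0,"ay":0,"az":0,"jaw":1},{"dx":0,"dy":0,"dz":3.3,"ax":0,"ay":0,"az":0,"jaw":1},{"dx":0,"dy":0,"dz":3.3,"ax":0,"ay":0,"az":0,"jaw":1}]}' 35
python3 -m jog '{"commands":[{"dx":0,"dy":0,"dz":-0.4,"ax":0,"ay":0,"az":0,"jaw":1},{"dx":0,"dy":0,"dz":-1,"ax":0,"ay":0,"az":0,"jaw":1},{"dx":0,"dy":0,"dz":-1.7,"ax":0,"ay":0,"az":0,"jaw":1},{"dx":0,"dy":0,"dz":-2.4,"ax":0,"ay":0,"az":0,"jaw":1},{"dx":0,"dy":0,"dz":-3,"ax":0,"ay":0,"az":0,"jaw":1},{"dx":0,"dy":0,"dz":-3,"ax":0,"ay":0,"az":0,"jaw":1},{"dx":0,"dy":0,"dz":-3,"ax":0,"ay":0,"az":0,"jaw":1}]}'
```

```text
time: 10.15
position: [0.4692, 0.0169, 0.0182]
orientation: [[-1.0, 0.0, 0.002], [0.0, 1.0, -0.0], [-0.002, -0.0, -1.0]]
contact_force: [-1.9, 0.5, 7.8]
width: 0.0433
grip_force: 34.6
time: 10.73
position: [0.4695, 0.0168, 0.1385]
orientation: [[-1.0, 0.0, 0.003], [0.0, 1.0, -0.0], [-0.003, -0.0, -1.0]]
contact_force: [-0.8, 0.2, -2.0]
width: 0.0433
grip_force: 36.0
```

```bash
python3 -m jog '{"commands":[{"dx":-0.3,"dy":0.4,"dz":0,"ax":0,"ay":0,"az":0,"jaw":1},{"dx":-0.8,"dy":1,"dz":0,"ax":0,"ay":0,"az":0,"jaw":1},{"dx":-1.4,"dy":1.8,"dz":0,"ax":0,"ay":0,"az":0,"jaw":1},{"dx":-2,"dy":2.6,"dz":0,"ax":0,"ay":0,"az":0,"jaw":1},{"dx":-2.6,"dy":3.4,"dz":0,"ax":0,"ay":0,"az":0,"jaw":1},{"dx":-3.2,"dy":4.1,"dz":0,"ax":0,"ay":0,"az":0,"jaw":1},{"dx":-3.6,"dy":4.6,"dz":0,"ax":0,"ay":0,"az":0,"jaw":1},{"dx":-3.75,"dy":4.81,"dz":0,"ax":0,"ay":0,"az":0,"jaw":1},{"dx":-3.75,"dy":4.81,"dz":0.1,"ax":0,"ay":0,"az":0,"jaw":1},{"dx":-3.75,"dy":4.81,"dz":0.7,"ax":0,"ay":0,"az":0,"jaw":1},{"dx":-3.75,"dy":4.81,"dz":1.4,"ax":0,"ay":0,"az":0,"jaw":1},{"dx":-3.75,"dy":4.81,"dz":2,"ax":0,"ay":0,"az":0,"jaw":1},{"dx":-3.75,"dy":4.81,"dz":2.4,"ax":0,"ay":0,"az":0,"jaw":1},{"dx":-3.75,"dy":4.81,"dz":2.55,"ax":0,"ay":0,"az":0,"jaw":1},{"dx":-3.75,"dy":4.81,"dz":2.55,"ax":0,"ay":0,"az":0,"jaw":1},{"dx":-3.75,"dy":4.81,"dz":2.55,"ax":0,"ay":0,"az":0,"jaw":1}]}'
python3 - <<'E'
from plant import arm;import cv2
for n in("scene","top"):
    c=arm.read_camera(n);cv2.imwrite(f"pics/{n}4.png",c["frame"])
a=cv2.imread("pics/scene4.png")[110:270,220:420];b=cv2.imread("pics/top4.png")[120:280,140:340]
cv2.imwrite("pics/c4.png",cv2.resize(cv2.hconcat([a,b]),(800,320),interpolation=cv2.INTER_CUBIC))
E
```

```text
time: 12.07
position: [0.6182, 0.2088, 0.0353]
orientation: [[-1.0, 0.0, -0.001], [0.0, 1.0, -0.0], [0.001, -0.0, -1.0]]
contact_force: [0.2, 0.1, -1.3]
width: 0.0434
grip_force: 36.1
```

View pics/c4.png

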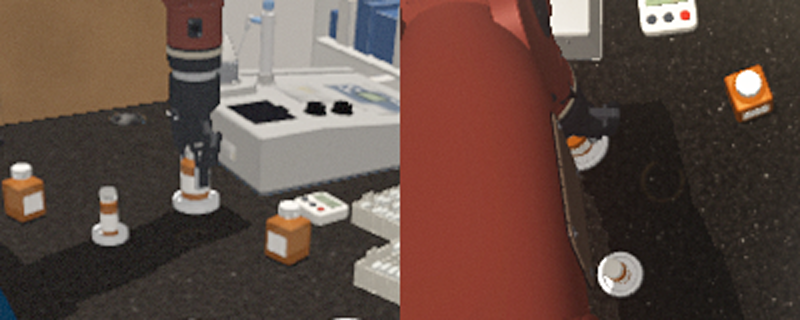

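The bottle is over the left middle stand, centred at (196,200), and the vial stands in its stand at (110,232). Lowering slowly.

```bash
python3 -m jog '{"commands":[{"dx":0,"dy":0,"dz":0.06,"ax":0,"ay":0,"az":0,"jaw":1},{"dx":0,"dy":0,"dz":0.12,"ax":0,"ay":0,"az":0,"jaw":1},{"dx":0,"dy":0,"dz":0.18,"ax":0,"ay":0,"az":0,"jaw":1},{"dx":0,"dy":0,"dz":0.23,"ax":0,"ay":0,"az":0,"jaw":1},{"dx":0,"dy":0,"dz":0.25,"ax":0,"ay":0,"az":0,"jaw":1},{"dx":0,"dy":0,"dz":0.26,"ax":0,"ay":0,"az":0,"jaw":1},{"dx":0,"dy":0,"dz":0.27,"ax":0,"ay":0,"az":0,"jaw":1},{"dx":0,"dy":0,"dz":0.28,"ax":0,"ay":0,"az":0,"jaw":1},{"dx":0,"dy":0,"dz":0.28,"ax":0,"ay":0,"az":0,"jaw":1}]}'
python3 -m jog '{"commands":[{"dx":0,"dy":0,"dz":0.01,"ax":0,"ay":0,"az":0,"jaw":1},{"dx":0,"dy":0,"dz":0.02,"ax":0,"ay":0,"az":0,"jaw":1},{"dx":0,"dy":0,"dz":0.02,"ax":0,"ay":0,"az":0,"jaw":1}]}'
```

```text
time: 12.92
position: [0.6186, 0.2093, 0.0241]
orientation: [[-1.0, 0.0, -0.0], [0.0, 1.0, -0.0], [0.0, -0.0, -1.0]]
contact_force: [-0.2, 0.9, -2.1]
width: 0.0432
grip_force: 36.1
time: 13.17
position: [0.6186, 0.2094, 0.0233]
orientation: [[-1.0, 0.0, 0.0], [0.0, 1.0, 0.0], [-0.0, 0.0, -1.0]]
contact_force: [-0.4, -0.1, -1.0]
width: 0.0429
grip_force: 36.4
```

```bash
python3 -m jog '{"commands":[{"dx":0,"dy":0,"dz":0.015,"ax":0,"ay":0,"az":0,"jaw":1},{"dx":0,"dy":0,"dz":0.02,"ax":0,"ay":0,"az":0,"jaw":1},{"dx":0,"dy":0,"dz":0.02,"ax":0,"ay":0,"az":0,"jaw":1},{"dx":0,"dy":0,"dz":0.02,"ax":0,"ay":0,"az":0,"jaw":1}]}'
```

```text
time: 13.5
position: [0.6186, 0.2093, 0.0233]
orientation: [[-1.0, 0.0, 0.0], [0.0, 1.0, 0.0], [-0.0, 0.0, -1.0]]
contact_force: [-2.7, -1.4, 5.7]
width: 0.043
grip_force: 37.0
```

```bash
python3 -m jog '{"commands":[{"dx":0,"dy":0,"dz":0,"ax":0,"ay":0,"az":0,"jaw":-0.1},{"dx":0,"dy":0,"dz":0,"ax":0,"ay":0,"az":0,"jaw":-0.5},{"dx":0,"dy":0,"dz":0,"ax":0,"ay":0,"az":0,"jaw":-1},{"dx":0,"dy":0,"dz":0,"ax":0,"ay":0,"az":0,"jaw":-1},{"dx":0,"dy":0,"dz":0,"ax":0,"ay":0,"az":0,"jaw":-1},{"dx":0,"dy":0,"dz":0,"ax":0,"ay":0,"az":0,"jaw":-1},{"dx":0,"dy":0,"dz":0,"ax":0,"ay":0,"az":0,"jaw":-1},{"dx":0,"dy":0,"dz":0,"ax":0,"ay":0,"az":0,"jaw":-1},{"dx":0,"dy":0,"dz":0,"ax":0,"ay":0,"az":0,"jaw":-1},{"dx":0,"dy":0,"dz":-0.4,"ax":0,"ay":0,"az":0,"jaw":-1},{"dx":0,"dy":0,"dz":-1.2,"ax":0,"ay":0,"az":0,"jaw":-1},{"dx":0,"dy":0,"dz":-2.1,"ax":0,"ay":0,"az":0,"jaw":-1},{"dx":0,"dy":0,"dz":-3,"ax":0,"ay":0,"az":0,"jaw":-1},{"dx":0,"dy":0,"dz":-3.2,"ax":0,"ay":0,"az":0,"jaw":-1},{"dx":0,"dy":0,"dz":-3.2,"ax":0,"ay":0,"az":0,"jaw":-1}]}'
python3 -m jog '{"commands":[{"dx":0.4,"dy":-0.9,"dz":0,"ax":0,"ay":0,"az":0,"jaw":-1},{"dx":0.8,"dy":-1.8,"dz":0,"ax":0,"ay":0,"az":0,"jaw":-1},{"dx":1.2,"dy":-2.7,"dz":0,"ax":0,"ay":0,"az":0,"jaw":-1},{"dx":1.6,"dy":-3.6,"dz":0,"ax":0,"ay":0,"az":0,"jaw":-1},{"dx":2,"dy":-4.5,"dz":0,"ax":0,"ay":0,"az":0,"jaw":-1},{"dx":2.4,"dy":-5.4,"dz":0,"ax":0,"ay":0,"az":0,"jaw":-1},{"dx":2.8,"dy":-6.3,"dz":0,"ax":0,"ay":0,"az":0,"jaw":-1},{"dx":3.2,"dy":-7.2,"dz":0,"ax":0,"ay":0,"az":0,"jaw":-1},{"dx":3.6,"dy":-8.1,"dz":0,"ax":0,"ay":0,"az":0,"jaw":-1},{"dx":4,"dy":-9,"dz":0,"ax":0,"ay":0,"az":0,"jaw":-1},{"dx":4.4,"dy":-9.9,"dz":0,"ax":0,"ay":0,"az":0,"jaw":-1},{"dx":4.8,"dy":-10.8,"dz":0,"ax":0,"ay":0,"az":0,"jaw":-1},{"dx":5.1,"dy":-11.6,"dz":0,"ax":0,"ay":0,"az":0,"jaw":-1},{"dx":5.3,"dy":-12.05,"dz":0,"ax":0,"ay":0,"az":0,"jaw":-1},{"dx":5.36,"dy":-12.2,"dz":0,"ax":0,"ay":0,"az":0,"jaw":-1},{"dx":5.36,"dy":-12.2,"dz":0,"ax":0,"ay":0,"az":0,"jaw":-1},{"dx":5.36,"dy":-12.2,"dz":0,"ax":0,"ay":0,"az":0,"jaw":-1},{"dx":5.36,"dy":-12.2,"dz":0,"ax":0,"ay":0,"az":0,"jaw":-1}]}'
python3 - <<'E'
from plant import arm;import cv2
for n in("scene","top"):
    c=arm.read_camera(n);cv2.imwrite(f"pics/{n}5.png",c["frame"])
E
```

```text
time: 14.75
position: [0.6207, 0.2098, 0.1543]
orientation: [[-1.0, -0.0, 0.006], [-0.0, 1.0, 0.001], [-0.006, 0.001, -1.0]]
contact_force: [-0.1, -0.2, 0.3]
width: 0.0855
grip_force: 0.0
time: 16.25
position: [0.4044, -0.2773, 0.1501]
orientation: [[-1.0, -0.001, -0.001], [-0.001, 1.0, 0.001], [0.001, 0.001, -1.0]]
contact_force: [0.2, 0.5, -0.7]
width: 0.0853
grip_force: 0.0
```

View pics/scene5.png

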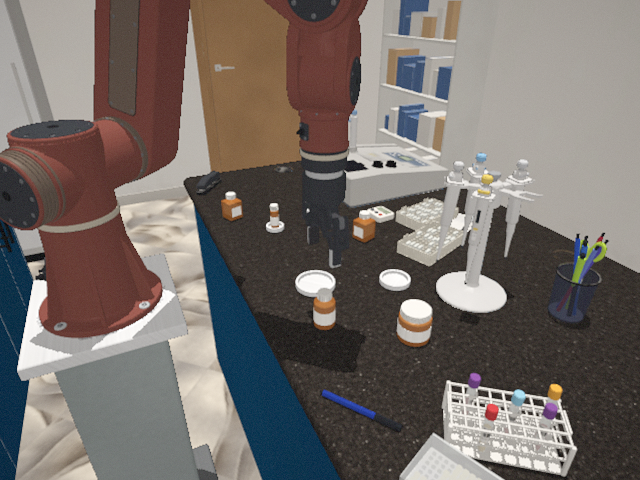

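The gripper is above the right bottle at (324,308), everything else stands undisturbed, and the vial is at (275,220). Grasping the bottle.

```bash
python3 -m jog '{"commands":[{"dx":0,"dy":-0.02,"dz":0.5,"ax":0,"ay":0,"az":0,"jaw":-1},{"dx":0,"dy":-0.02,"dz":1.3,"ax":0,"ay":0,"az":0,"jaw":-1},{"dx":0,"dy":-0.02,"dz":2.1,"ax":0,"ay":0,"az":0,"jaw":-1},{"dx":0,"dy":-0.02,"dz":2.8,"ax":0,"ay":0,"az":0,"jaw":-1},{"dx":0,"dy":-0.02,"dz":3.2,"ax":0,"ay":0,"az":0,"jaw":-1},{"dx":0,"dy":-0.02,"dz":3.31,"ax":0,"ay":0,"az":0,"jaw":-1},{"dx":0,"dy":-0.02,"dz":3.31,"ax":0,"ay":0,"az":0,"jaw":-1},{"dx":0,"dy":-0.02,"dz":3.31,"ax":0,"ay":0,"az":0,"jaw":-1},{"dx":0,"dy":-0.02,"dz":3.31,"ax":0,"ay":0,"az":0,"jaw":1},{"dx":0,"dy":-0.02,"dz":3.31,"ax":0,"ay":0,"az":0,"jaw":1},{"dx":0,"dy":-0.02,"dz":3.31,"ax":0,"ay":0,"az":0,"jaw":1},{"dx":0,"dy":-0.02,"dz":3.31,"ax":0,"ay":0,"az":0,"jaw":1},{"dx":0,"dy":-0.02,"dz":3.31,"ax":0,"ay":0,"az":0,"jaw":1},{"dx":0,"dy":-0.02,"dz":3.31,"ax":0,"ay":0,"az":0,"jaw":1},{"dx":0,"dy":-0.02,"dz":3.31,"ax":0,"ay":0,"az":0,"jaw":1},{"dx":0,"dy":-0.02,"dz":3.31,"ax":0,"ay":0,"az":0,"jaw":1},{"dx":0,"dy":-0.02,"dz":3.31,"ax":0,"ay":0,"az":0,"jaw":1},{"dx":0,"dy":-0.02,"dz":3.31,"ax":0,"ay":0,"az":0,"jaw":1}]}' 35
python3 -m jog '{"commands":[{"dx":0,"dy":0,"dz":-0.4,"ax":0,"ay":0,"az":0,"jaw":1},{"dx":0,"dy":0,"dz":-1,"ax":0,"ay":0,"az":0,"jaw":1},{"dx":0,"dy":0,"dz":-1.7,"ax":0,"ay":0,"az":0,"jaw":1},{"dx":0,"dy":0,"dz":-2.4,"ax":0,"ay":0,"az":0,"jaw":1},{"dx":0,"dy":0,"dz":-3,"ax":0,"ay":0,"az":0,"jaw":1},{"dx":0,"dy":0,"dz":-3,"ax":0,"ay":0,"az":0,"jaw":1},{"dx":0,"dy":0,"dz":-3,"ax":0,"ay":0,"az":0,"jaw":1}]}'
```

```text
time: 17.85
position: [0.4046, -0.2799, 0.019]
orientation: [[-1.0, 0.0, 0.001], [0.0, 1.0, -0.001], [-0.001, -0.001, -1.0]]
contact_force: [-1.0, 0.0, 8.0]
width: 0.0433
grip_force: 34.7
time: 18.43
position: [0.4049, -0.2802, 0.1395]
orientation: [[-1.0, 0.0, 0.002], [0.0, 1.0, -0.002], [-0.002, -0.002, -1.0]]
contact_force: [-0.2, 0.0, -0.9]
width: 0.0433
grip_force: 35.9
```

```bash
python3 - <<'E'
import pickle;from h import *
T=pickle.load(open("d0.pkl","rb"))["top"];z=T["z_map"]
v,u=np.mgrid[:480,:640];f=240/np.tan(np.radians(T["vfov"]/2))
q=np.stack([(u-T["cx"])/f,-(v-T["cy"])/f,-np.ones_like(z)],-1)*z[...,None]
P=(q@T["orientation"].T+T["xyz"])[z>0]
for n,s in(("midR",(.617,-.217)),("midL",(.619,.209)),("jar",(.545,-.388)),("large",(.443,-.150))):
    r=np.hypot(P[:,0]-s[0],P[:,1]-s[1])
    for lo,hi in((.09,.15),(.15,.25),(.25,.5)):
        k=(P[:,2]>lo)&(P[:,2]<hi)
        if k.any(): i=np.argmin(np.where(k,r,9));print(n,lo,round(r[i],3),P[i].round(3))
E
```

```text
midR 0.09 0.085 [ 0.684 -0.269  0.145]
midR 0.15 0.082 [ 0.679 -0.27   0.186]
midR 0.25 0.08 [ 0.689 -0.252  0.266]
midL 0.09 0.095 [0.714 0.206 0.092]
midL 0.15 0.233 [0.751 0.401 0.166]
midL 0.25 0.315 [0.854 0.419 0.251]
jar 0.09 0.134 [ 0.677 -0.367  0.143]
jar 0.15 0.13 [ 0.674 -0.37   0.192]
jar 0.25 0.122 [ 0.664 -0.361  0.263]
large 0.09 0.269 [ 0.684 -0.269  0.145]
large 0.15 0.265 [ 0.678 -0.272  0.189]
large 0.25 0.26 [ 0.669 -0.279  0.268]
```

The carousel's nearest point is 80 mm from the right stand's axis, on the outward side. Approaching from the robot side leaves enough clearance, and I bias the target 2 mm away from it.

```bash
python3 -m jog '{"commands":[{"dx":-0.3,"dy":0.3,"dz":0,"ax":0,"ay":0,"az":0,"jaw":1},{"dx":-0.9,"dy":0.6,"dz":0,"ax":0,"ay":0,"az":0,"jaw":1},{"dx":-1.7,"dy":0.9,"dz":0,"ax":0,"ay":0,"az":0,"jaw":1},{"dx":-2.5,"dy":1.2,"dz":0,"ax":0,"ay":0,"az":0,"jaw":1},{"dx":-3.3,"dy":1.5,"dz":0,"ax":0,"ay":0,"az":0,"jaw":1},{"dx":-4.1,"dy":1.6,"dz":0,"ax":0,"ay":0,"az":0,"jaw":1},{"dx":-4.8,"dy":1.6,"dz":0,"ax":0,"ay":0,"az":0,"jaw":1},{"dx":-5.1,"dy":1.6,"dz":0,"ax":0,"ay":0,"az":0,"jaw":1},{"dx":-5.27,"dy":1.6,"dz":0,"ax":0,"ay":0,"az":0,"jaw":1},{"dx":-5.27,"dy":1.6,"dz":0,"ax":0,"ay":0,"az":0,"jaw":1}]}'
python3 - <<'E'
from plant import arm;import cv2
for n in("scene","top"):
    c=arm.read_camera(n);cv2.imwrite(f"pics/{n}6.png",c["frame"])
a=cv2.imread("pics/scene6.png")[40:320,240:540];b=cv2.imread("pics/top6.png")[20:300,300:600]
cv2.imwrite("pics/c6.png",cv2.resize(cv2.hconcat([a,b]),(800,373),interpolation=cv2.INTER_CUBIC))
E
```

```text
time: 19.27
position: [0.6151, -0.215, 0.1364]
orientation: [[-1.0, -0.001, -0.002], [-0.001, 1.0, 0.001], [0.002, 0.001, -1.0]]
contact_force: [-1.3, 0.1, -0.9]
width: 0.0429
grip_force: 35.9
```

View pics/c6.png

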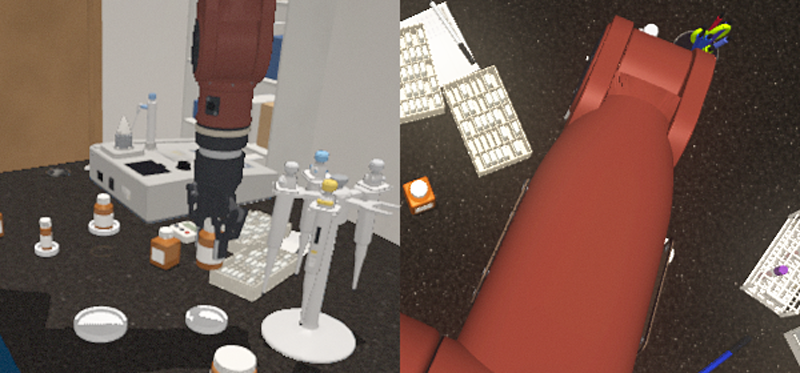

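The left bottle stands in its stand at (104,222), the carried bottle hangs above the right stand, and the carousel is clear. Descending.

```bash
python3 -m jog '{"commands":[{"dx":0,"dy":0,"dz":0.3,"ax":0,"ay":0,"az":0,"jaw":1},{"dx":0,"dy":0,"dz":0.8,"ax":0,"ay":0,"az":0,"jaw":1},{"dx":0,"dy":0,"dz":1.3,"ax":0,"ay":0,"az":0,"jaw":1},{"dx":0,"dy":0,"dz":1.8,"ax":0,"ay":0,"az":0,"jaw":1},{"dx":0,"dy":0,"dz":2.2,"ax":0,"ay":0,"az":0,"jaw":1},{"dx":0,"dy":0,"dz":2.5,"ax":0,"ay":0,"az":0,"jaw":1},{"dx":0,"dy":0,"dz":2.6,"ax":0,"ay":0,"az":0,"jaw":1},{"dx":0,"dy":0,"dz":2.67,"ax":0,"ay":0,"az":0,"jaw":1},{"dx":0,"dy":0,"dz":2.74,"ax":0,"ay":0,"az":0,"jaw":1},{"dx":0,"dy":0,"dz":2.8,"ax":0,"ay":0,"az":0,"jaw":1},{"dx":0,"dy":0,"dz":2.83,"ax":0,"ay":0,"az":0,"jaw":1},{"dx":0,"dy":0,"dz":2.85,"ax":0,"ay":0,"az":0,"jaw":1},{"dx":0,"dy":0,"dz":2.86,"ax":0,"ay":0,"az":0,"jaw":1},{"dx":0,"dy":0,"dz":2.86,"ax":0,"ay":0,"az":0,"jaw":1},{"dx":0,"dy":0,"dz":2.86,"ax":0,"ay":0,"az":0,"jaw":1}]}'
python3 -m jog '{"commands":[{"dx":0,"dy":0,"dz":0.01,"ax":0,"ay":0,"az":0,"jaw":1},{"dx":0,"dy":0,"dz":0.02,"ax":0,"ay":0,"az":0,"jaw":1},{"dx":0,"dy":0,"dz":0.02,"ax":0,"ay":0,"az":0,"jaw":1}]}'
```

```text
time: 20.62
position: [0.6152, -0.2156, 0.0241]
orientation: [[-1.0, 0.0, 0.0], [0.0, 1.0, -0.0], [-0.0, -0.0, -1.0]]
contact_force: [-1.1, 0.2, 2.2]
width: 0.0433
grip_force: 36.2
time: 20.87
position: [0.6152, -0.2156, 0.0241]
orientation: [[-1.0, -0.0, 0.001], [-0.0, 1.0, -0.0], [-0.001, -0.0, -1.0]]
contact_force: [-3.5, 0.4, 10.0]
width: 0.0429
grip_force: 37.0
```

```bash
python3 -m jog '{"commands":[{"dx":0,"dy":0,"dz":0,"ax":0,"ay":0,"az":0,"jaw":-0.1},{"dx":0,"dy":0,"dz":0,"ax":0,"ay":0,"az":0,"jaw":-0.5},{"dx":0,"dy":0,"dz":0,"ax":0,"ay":0,"az":0,"jaw":-1},{"dx":0,"dy":0,"dz":0,"ax":0,"ay":0,"az":0,"jaw":-1},{"dx":0,"dy":0,"dz":0,"ax":0,"ay":0,"az":0,"jaw":-1},{"dx":0,"dy":0,"dz":0,"ax":0,"ay":0,"az":0,"jaw":-1},{"dx":0,"dy":0,"dz":0,"ax":0,"ay":0,"az":0,"jaw":-1},{"dx":0,"dy":0,"dz":0,"ax":0,"ay":0,"az":0,"jaw":-1},{"dx":0,"dy":0,"dz":0,"ax":0,"ay":0,"az":0,"jaw":-1},{"dx":0,"dy":0,"dz":-0.4,"ax":0,"ay":0,"az":0,"jaw":-1},{"dx":0,"dy":0,"dz":-1.2,"ax":0,"ay":0,"az":0,"jaw":-1},{"dx":0,"dy":0,"dz":-2.1,"ax":0,"ay":0,"az":0,"jaw":-1},{"dx":0,"dy":0,"dz":-3,"ax":0,"ay":0,"az":0,"jaw":-1},{"dx":0,"dy":0,"dz":-3.2,"ax":0,"ay":0,"az":0,"jaw":-1},{"dx":0,"dy":0,"dz":-3.2,"ax":0,"ay":0,"az":0,"jaw":-1}]}'
python3 -m jog '{"commands":[{"dx":0.9,"dy":0,"dz":0,"ax":0,"ay":0,"az":0,"jaw":-1},{"dx":1.8,"dy":0,"dz":0,"ax":0,"ay":0,"az":0,"jaw":-1},{"dx":2.6,"dy":-0.4,"dz":0,"ax":0,"ay":0,"az":0,"jaw":-1},{"dx":2.8,"dy":-1.3,"dz":0,"ax":0,"ay":0,"az":0,"jaw":-1},{"dx":2.7,"dy":-2.2,"dz":0,"ax":0,"ay":0,"az":0,"jaw":-1},{"dx":2.4,"dy":-3,"dz":0,"ax":0,"ay":0,"az":0,"jaw":-1},{"dx":2.1,"dy":-3.7,"dz":0,"ax":0,"ay":0,"az":0,"jaw":-1},{"dx":1.85,"dy":-4.2,"dz":0,"ax":0,"ay":0,"az":0,"jaw":-1},{"dx":1.75,"dy":-4.31,"dz":0,"ax":0,"ay":0,"az":0,"jaw":-1},{"dx":1.75,"dy":-4.31,"dz":0,"ax":0,"ay":0,"az":0,"jaw":-1},{"dx":1.75,"dy":-4.31,"dz":0,"ax":0,"ay":0,"az":0,"jaw":-1},{"dx":1.75,"dy":-4.31,"dz":0,"ax":0,"ay":0,"az":0,"jaw":-1}]}'
python3 - <<'E'
from plant import arm;import cv2
for n in("scene","top"):
    c=arm.read_camera(n);cv2.imwrite(f"pics/{n}7.png",c["frame"])
a=cv2.imread("pics/scene7.png")[130:370,290:550];b=cv2.imread("pics/top7.png")[120:360,320:580]
cv2.imwrite("pics/c7.png",cv2.resize(cv2.hconcat([a,b]),(800,369),interpolation=cv2.INTER_CUBIC))
E
```

```text
time: 22.12
position: [0.617, -0.2164, 0.1547]
orientation: [[-1.0, -0.0, 0.006], [-0.0, 1.0, -0.003], [-0.006, -0.003, -1.0]]
contact_force: [-0.6, -0.3, 0.1]
width: 0.0855
grip_force: 0.0
time: 23.12
position: [0.5444, -0.3864, 0.1503]
orientation: [[-1.0, -0.001, -0.001], [-0.001, 1.0, 0.001], [0.001, 0.001, -1.0]]
contact_force: [0.2, -0.9, 0.5]
width: 0.0855
grip_force: 0.0
```

View pics/c7.png

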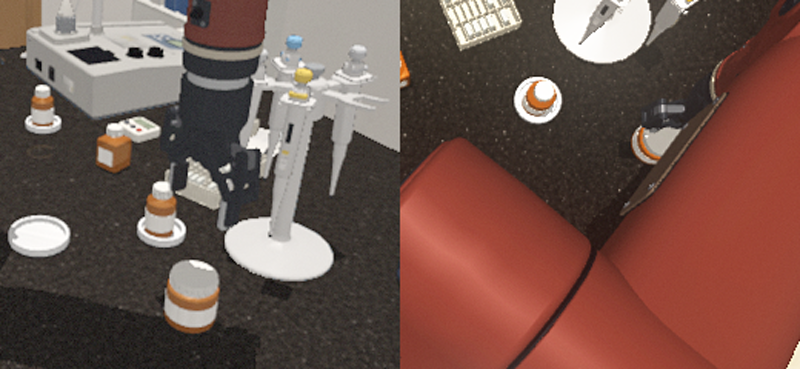

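The right bottle stands in its stand, at (162,215) in the left crop and (540,98) in the right, and the jar is below the gripper. Grasping the jar.

```bash
python3 -m jog '{"commands":[{"dx":-0.01,"dy":-0.02,"dz":0.5,"ax":0,"ay":0,"az":0,"jaw":-1},{"dx":-0.01,"dy":-0.02,"dz":1,"ax":0,"ay":0,"az":0,"jaw":-1},{"dx":-0.01,"dy":-0.02,"dz":1.4,"ax":0,"ay":0,"az":0,"jaw":-1},{"dx":-0.01,"dy":-0.02,"dz":1.8,"ax":0,"ay":0,"az":0,"jaw":-1},{"dx":-0.01,"dy":-0.02,"dz":2.1,"ax":0,"ay":0,"az":0,"jaw":-1},{"dx":-0.01,"dy":-0.02,"dz":2.4,"ax":0,"ay":0,"az":0,"jaw":-1},{"dx":-0.01,"dy":-0.02,"dz":2.4,"ax":0,"ay":0,"az":0,"jaw":-1}]}' 40
python3 -m jog '{"commands":[{"dx":0,"dy":0,"dz":0.3,"ax":0,"ay":0,"az":0,"jaw":-1},{"dx":0,"dy":0,"dz":0.6,"ax":0,"ay":0,"az":0,"jaw":-1},{"dx":0,"dy":0,"dz":0.9,"ax":0,"ay":0,"az":0,"jaw":-1},{"dx":0,"dy":0,"dz":1.05,"ax":0,"ay":0,"az":0,"jaw":-1},{"dx":0,"dy":0,"dz":1.05,"ax":0,"ay":0,"az":0,"jaw":-1},{"dx":0,"dy":0,"dz":1.05,"ax":0,"ay":0,"az":0,"jaw":-1},{"dx":0,"dy":0,"dz":1.05,"ax":0,"ay":0,"az":0,"jaw":1},{"dx":0,"dy":0,"dz":1.05,"ax":0,"ay":0,"az":0,"jaw":1},{"dx":0,"dy":0,"dz":1.05,"ax":0,"ay":0,"az":0,"jaw":1},{"dx":0,"dy":0,"dz":1.05,"ax":0,"ay":0,"az":0,"jaw":1},{"dx":0,"dy":0,"dz":1.05,"ax":0,"ay":0,"az":0,"jaw":1},{"dx":0,"dy":0,"dz":1.05,"ax":0,"ay":0,"az":0,"jaw":1},{"dx":0,"dy":0,"dz":1.05,"ax":0,"ay":0,"az":0,"jaw":1},{"dx":0,"dy":0,"dz":1.05,"ax":0,"ay":0,"az":0,"jaw":1}]}' 40
```

```text
time: 23.8
position: [0.5443, -0.3874, 0.0527]
orientation: [[-1.0, -0.0, -0.002], [-0.0, 1.0, 0.002], [0.002, 0.002, -1.0]]
contact_force: [0.1, 0.1, -0.1]
width: 0.0855
grip_force: 0.0
time: 24.97
position: [0.5458, -0.3892, 0.0138]
orientation: [[-1.0, 0.0, 0.001], [0.0, 1.0, -0.001], [-0.001, -0.001, -1.0]]
contact_force: [-1.0, -0.2, 5.5]
width: 0.0631
grip_force: 44.5
```

```bash
python3 -m jog '{"commands":[{"dx":0,"dy":0,"dz":-0.3,"ax":0,"ay":0,"az":0,"jaw":1},{"dx":0,"dy":0,"dz":-0.8,"ax":0,"ay":0,"az":0,"jaw":1},{"dx":0,"dy":0,"dz":-1.5,"ax":0,"ay":0,"az":0,"jaw":1},{"dx":0,"dy":0,"dz":-2.2,"ax":0,"ay":0,"az":0,"jaw":1},{"dx":0,"dy":0,"dz":-2.8,"ax":0,"ay":0,"az":0,"jaw":1},{"dx":0,"dy":0,"dz":-3,"ax":0,"ay":0,"az":0,"jaw":1},{"dx":0.2,"dy":0.4,"dz":-3,"ax":0,"ay":0,"az":0,"jaw":1},{"dx":0.5,"dy":1.1,"dz":-3,"ax":0,"ay":0,"az":0,"jaw":1},{"dx":0.8,"dy":1.9,"dz":-3,"ax":0,"ay":0,"az":0,"jaw":1},{"dx":1.1,"dy":2.7,"dz":-3,"ax":0,"ay":0,"az":0,"jaw":1},{"dx":1.5,"dy":3.5,"dz":-3,"ax":0,"ay":0,"az":0,"jaw":1},{"dx":1.8,"dy":4.3,"dz":-3,"ax":0,"ay":0,"az":0,"jaw":1},{"dx":2.1,"dy":5,"dz":-3,"ax":0,"ay":0,"az":0,"jaw":1},{"dx":2.4,"dy":5.6,"dz":-3,"ax":0,"ay":0,"az":0,"jaw":1},{"dx":2.54,"dy":5.95,"dz":-3,"ax":0,"ay":0,"az":0,"jaw":1},{"dx":2.54,"dy":5.95,"dz":-3,"ax":0,"ay":0,"az":0,"jaw":1},{"dx":2.54,"dy":5.95,"dz":-3,"ax":0,"ay":0,"az":0,"jaw":1}]}'
python3 -m jog '{"commands":[{"dx":0,"dy":0,"dz":0.3,"ax":0,"ay":0,"az":0,"jaw":1},{"dx":0,"dy":0,"dz":0.8,"ax":0,"ay":0,"az":0,"jaw":1},{"dx":0,"dy":0,"dz":1.3,"ax":0,"ay":0,"az":0,"jaw":1},{"dx":0,"dy":0,"dz":1.8,"ax":0,"ay":0,"az":0,"jaw":1},{"dx":0,"dy":0,"dz":2.2,"ax":0,"ay":0,"az":0,"jaw":1},{"dx":0,"dy":0,"dz":2.5,"ax":0,"ay":0,"az":0,"jaw":1},{"dx":0,"dy":0,"dz":2.5,"ax":0,"ay":0,"az":0,"jaw":1},{"dx":0,"dy":0,"dz":2.5,"ax":0,"ay":0,"az":0,"jaw":1}]}'
python3 - <<'E'
from plant import arm;import cv2
for n in("scene","top"):
    c=arm.read_camera(n);cv2.imwrite(f"pics/{n}8.png",c["frame"])
a=cv2.imread("pics/scene8.png")[170:370,230:430];b=cv2.imread("pics/top8.png")[170:370,290:490]
cv2.imwrite("pics/c8.png",cv2.resize(cv2.hconcat([a,b]),(800,400),interpolation=cv2.INTER_CUBIC))
E
```

```text
time: 26.38
position: [0.4439, -0.1505, 0.1329]
orientation: [[-1.0, -0.001, 0.0], [-0.001, 1.0, -0.0], [-0.0, -0.0, -1.0]]
contact_force: [0.5, -0.2, -2.2]
width: 0.063
grip_force: 44.8
time: 27.05
position: [0.4439, -0.1514, 0.0324]
orientation: [[-1.0, 0.001, -0.001], [0.001, 1.0, 0.0], [0.001, 0.0, -1.0]]
contact_force: [0.1, -0.5, -2.6]
width: 0.0632
grip_force: 44.8
```

View pics/c8.png

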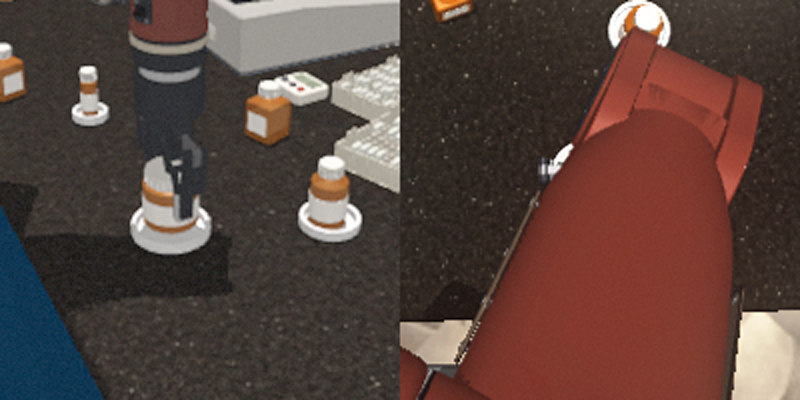

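The jar hangs centred over the large stand, at (171,225). Lowering slowly.

```bash
python3 -m jog '{"commands":[{"dx":0,"dy":0,"dz":0.08,"ax":0,"ay":0,"az":0,"jaw":1},{"dx":0,"dy":0,"dz":0.16,"ax":0,"ay":0,"az":0,"jaw":1},{"dx":0,"dy":0,"dz":0.23,"ax":0,"ay":0,"az":0,"jaw":1},{"dx":0,"dy":0,"dz":0.28,"ax":0,"ay":0,"az":0,"jaw":1},{"dx":0,"dy":0,"dz":0.32,"ax":0,"ay":0,"az":0,"jaw":1},{"dx":0,"dy":0,"dz":0.34,"ax":0,"ay":0,"az":0,"jaw":1},{"dx":0,"dy":0,"dz":0.36,"ax":0,"ay":0,"az":0,"jaw":1},{"dx":0,"dy":0,"dz":0.36,"ax":0,"ay":0,"az":0,"jaw":1},{"dx":0,"dy":0,"dz":0.36,"ax":0,"ay":0,"az":0,"jaw":1}]}'
python3 -m jog '{"commands":[{"dx":0,"dy":0,"dz":0.01,"ax":0,"ay":0,"az":0,"jaw":1},{"dx":0,"dy":0,"dz":0.02,"ax":0,"ay":0,"az":0,"jaw":1},{"dx":0,"dy":0,"dz":0.02,"ax":0,"ay":0,"az":0,"jaw":1}]}'
```

```text
time: 27.9
position: [0.4437, -0.1506, 0.0188]
orientation: [[-1.0, -0.0, -0.0], [-0.0, 1.0, -0.0], [0.0, -0.0, -1.0]]
contact_force: [-2.5, 0.3, 5.5]
width: 0.0629
grip_force: 45.2
time: 28.15
position: [0.4437, -0.1506, 0.0187]
orientation: [[-1.0, -0.0, 0.0], [-0.0, 1.0, -0.0], [-0.0, -0.0, -1.0]]
contact_force: [-6.7, 2.8, 19.7]
width: 0.0631
grip_force: 47.1
```

```bash
python3 -m jog '{"commands":[{"dx":0,"dy":0,"dz":-0.015,"ax":0,"ay":0,"az":0,"jaw":1},{"dx":0,"dy":0,"dz":-0.015,"ax":0,"ay":0,"az":0,"jaw":-0.6},{"dx":0,"dy":0,"dz":-0.015,"ax":0,"ay":0,"az":0,"jaw":-1},{"dx":0,"dy":0,"dz":-0.015,"ax":0,"ay":0,"az":0,"jaw":-1},{"dx":0,"dy":0,"dz":-0.015,"ax":0,"ay":0,"az":0,"jaw":-1},{"dx":0,"dy":0,"dz":-0.015,"ax":0,"ay":0,"az":0,"jaw":-1},{"dx":0,"dy":0,"dz":-0.015,"ax":0,"ay":0,"az":0,"jaw":-1},{"dx":0,"dy":0,"dz":-0.015,"ax":0,"ay":0,"az":0,"jaw":-1},{"dx":0,"dy":0,"dz":-0.3,"ax":0,"ay":0,"az":0,"jaw":-1},{"dx":0,"dy":0,"dz":-0.8,"ax":0,"ay":0,"az":0,"jaw":-1},{"dx":0,"dy":0,"dz":-1.6,"ax":0,"ay":0,"az":0,"jaw":-1},{"dx":0,"dy":0,"dz":-2.5,"ax":0,"ay":0,"az":0,"jaw":-1},{"dx":0,"dy":0,"dz":-3.4,"ax":0,"ay":0,"az":0,"jaw":-1},{"dx":0,"dy":0,"dz":-4.2,"ax":0,"ay":0,"az":0,"jaw":-1},{"dx":0,"dy":0,"dz":-4.5,"ax":0,"ay":0,"az":0,"jaw":-1},{"dx":0,"dy":0,"dz":-4.5,"ax":0,"ay":0,"az":0,"jaw":-1}]}'
python3 -m jog '{"commands":[{"dx":0.2,"dy":-0.9,"dz":0,"ax":0,"ay":0,"az":0,"jaw":-1},{"dx":0.5,"dy":-1.7,"dz":0,"ax":0,"ay":0,"az":0,"jaw":-1},{"dx":0.9,"dy":-2.6,"dz":0,"ax":0,"ay":0,"az":0,"jaw":-1},{"dx":1.3,"dy":-3.4,"dz":0,"ax":0,"ay":0,"az":0,"jaw":-1},{"dx":1.7,"dy":-4.2,"dz":0,"ax":0,"ay":0,"az":0,"jaw":-1},{"dx":2.1,"dy":-5,"dz":0,"ax":0,"ay":0,"az":0,"jaw":-1},{"dx":2.6,"dy":-5.6,"dz":0,"ax":0,"ay":0,"az":0,"jaw":-1},{"dx":3.2,"dy":-6.2,"dz":0,"ax":0,"ay":0,"az":0,"jaw":-1},{"dx":3.8,"dy":-6.5,"dz":0,"ax":0,"ay":0,"az":0,"jaw":-1},{"dx":4,"dy":-6.5,"dz":0,"ax":0,"ay":0,"az":0,"jaw":-1},{"dx":4,"dy":-6.5,"dz":0,"ax":0,"ay":0,"az":0,"jaw":-1},{"dx":4,"dy":-6.5,"dz":0,"ax":0,"ay":0,"az":0,"jaw":-1}]}'
python3 - <<'E'
from plant import arm;import cv2;from h import *
c=arm.read_camera("scene");t=arm.read_camera("top")
cv2.imwrite("pics/c9.png",cv2.resize(cv2.hconcat([c["frame"],t["frame"]]),(800,300),interpolation=cv2.INTER_AREA))
cv2.imwrite("pics/top9.png",t["frame"])
for n,xy,h in(("vial",(.4584,.1604),.077),("botL",(.6186,.2093),.085),("botR",(.6169,-.2172),.085),("jar",(.444,-.151),.073),("sqF",(.6631,.0055),.078),("sqN",(.3693,.2902),.078)):
    s=proj(t,(*xy,h));u,v=np.round(s).astype(int);z=float(np.median(t["z_map"][v-2:v+3,u-2:u+3]));o,d=ray(t,*s)
    m=t["frame"].astype(int).min(2)[v-15:v+16,u-15:u+16]
    print(n,"target",xy,h,"found top",(o+d*z).round(3))
E
```

```text
time: 29.48
position: [0.4456, -0.1516, 0.2009]
orientation: [[-1.0, -0.0, 0.005], [-0.0, 1.0, -0.003], [-0.005, -0.003, -1.0]]
contact_force: [-0.2, 0.4, -0.1]
width: 0.0851
grip_force: 0.0
time: 30.48
position: [0.2836, -0.41, 0.197]
orientation: [[-1.0, 0.001, -0.0], [0.001, 1.0, 0.001], [0.0, 0.001, -1.0]]
contact_force: [0.3, -0.5, 1.0]
width: 0.0855
grip_force: 0.0
vial target (0.4584, 0.1604) 0.077 found top [0.458 0.16  0.078]
botL target (0.6186, 0.2093) 0.085 found top [0.618 0.209 0.086]
botR target (0.6169, -0.2172) 0.085 found top [ 0.617 -0.217  0.086]
jar target (0.444, -0.151) 0.073 found top [ 0.444 -0.151  0.074]
sqF target (0.6631, 0.0055) 0.078 found top [0.663 0.005 0.079]
sqN target (0.3693, 0.2902) 0.078 found top [0.369 0.29  0.079]
```

View pics/c9.png

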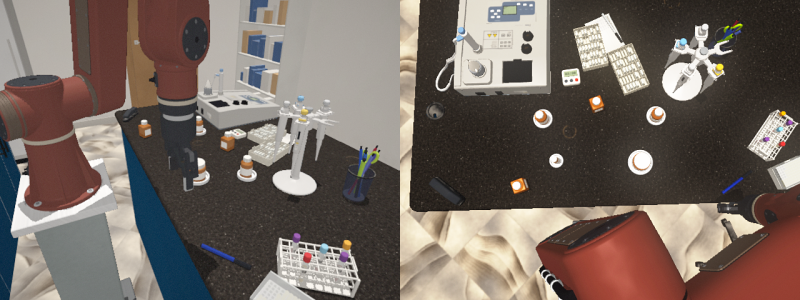

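The top view shows all four bottles upright and centred in their stands, at (557,160), (542,118), (655,115) and (640,162). Their tops read 5 mm above the given heights, so they are down on the stand floors, and both square bottles are unmoved.

```bash
python3 -c "
from plant import arm;print(arm.job_done())"
```

```text
the job is handed in; nothing more can be done
None
```

All four round bottles stand upright on the floors of their matching stands, both square bottles are where they were, and the job was handed in at about 31 s of robot time.

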